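Shim a rocking stirrer

ROBOT

A 6-joint arm with a two-finger parallel gripper is mounted at the origin on a cart in front of the work surface, level with it; the furniture and walls round the work are solid. World frame = base frame: x ahead of the robot, y to its left, z up, the work surface at z = 0. Lengths are in mm, angles in degrees, forces in N, time in s.
With the tool pointing down it reaches from about 325 to 925 mm from the base axis. Payload 3.1 kg.
Tool frame: the origin (TCP) lies at the very end of the fingers, on their centre line; the grasp point (between the pads) lies grasp_offset behind it (grasp_offset is the distance from the TCP to the grasp point, in mm); z points along the fingers, x is the direction in which the jaws open and shut, and the axes are right-handed (so a half turn about z gives the same grasp; the last joint's range is limited). The gripper opens to 85 mm and grips with 20 to 120 N. Pads are 22 mm wide; open, the fingers measure 114 mm over their backs; the gripper's body (76 mm by 85 mm) begins 54 mm behind the grasp point. The pads swing forward as they close: fully open they stand 13 mm farther back than shut.
Start: joints at [-77.418, 12.427, 92.441, -0, 75.132, -6.429], TCP at [203.612, -590.916, 205.5] pointing down, gripper open.
Joint ranges: [-157.48, 157.48], [-44.54, 120.13], [17.64, 146.25], [-64.5, 244.5], [7.68, 150.69], [-147.95, 147.95]. Speed limits (degrees/s): [159.86, 159.86, 180, 180, 180, 180].

INTERFACE

Orientations are given as [roll, pitch, yaw] about the fixed x, y, z axes, in that order (R = Rz(yaw) Ry(pitch) Rx(roll)).
In Python, from station import * gives the robot as it stands. Calls block until the motion is done:
- goto(position, orientation): joint-space move of the TCP to a pose.
- move_l(position, attitude=None, speed=150): straight line of the TCP; attitude=None keeps the orientation; speed is the mean speed in mm/s.
- move_j(angles): joint-space move.
- grip(opening, squeeze=None): finger opening in mm; squeeze is the grip in N (None keeps the last); returns when the fingers have stopped.
- wait(seconds).
- solve_ik(position, orientation): joint angles nearest the present ones, or None.
- get_obs(): the state.
- get_image(name): name is "side" or "top"; returns the picture (420x560x3 uint8, red, green, blue); there is no depth.
- get_calibration(name): a dict with "fx", "fy", "cx", "cy" (pixels), "R" (3x3) and "t" (3): a world point X has camera coordinates R X + t. Camera axes: x right, y down, z forward; pixel columns grow to the right and rows downward; lengths in mm; the calibration is good to about 2 mm. A picture is of the moment at which its call begins. get_calibration takes no time and is no camera call.
A pose or a line that the arm cannot do raises Unreachable and nothing moves.
- sign_off(): hands the job in, once; it reports no verdict.
Trained networks look in the newest picture that a camera, given by its name, has taken for a name from the list of things; names that differ only in an ending like _2 or _b are one class to them, and where a whole thing is asked for, a point or a joint stands for the part that bears it (a point fixed in the world has none). Each returns a list of dicts, best first, with "score" (0 to 1); they miss things now and then, are a little off and sometimes report something else, mostly with a low value. They report only what shows in the picture. A call takes as long as a camera call. They do not tell look-alikes from the thing itself.
- spot_in(name, camera): "extent" ([centre column, centre row, width, height] in pixels, round what is visible of it).
- regions_of(name, camera): "region" (420x560 bool, what is visible of it) and "extent" ([centre column, centre row, width, height] in pixels, round what is visible of it).
The state is a dict: "t": time; "joint_pos": joint angles; "qvel": joint speeds; "effort": joint torques, N m; "tcp_pos": TCP position; "ee_rot": TCP orientation; "wrist_force": force on the tool from outside, world axes, zero at the start; "moment": the same for the moment, N m; "grip_width": finger opening in mm.
Only numpy, scipy, OpenCV 4.12 (cv2) and the standard library are available. Lean on these libraries where they do the work, as an engineer would, in place of code of your own. Each camera call takes 0.05 s, during which the arm holds its last target.

TASK

The bench stirrer rocks because its front left foot is screwed up short. With the fingertips, gently push the rubber wedge along the bench, thin end first, under that foot until it is snug, without shoving or jacking up the stirrer; then press down on the corner above that foot to prove that it no longer rocks, and push the wedge further and press again if it does. Do not lift or carry anything, and leave the other things alone.

Things in the scene. Friction and masses are not known exactly. Their poses are not given: they have to be found in the camera images.
- stirrer: Grey bench stirrer with white top plate, 140 (x) x 160 (y) x 60 mm high, about 1.6 kg, loose, on rubber feet 18 mm wide, 12 mm high. Origin: at bench level under its middle; x points from its front (two round knobs) to its back, y to its left, z up. Underside 12 mm above the bench. It stands level on three feet; the front left foot, centred at (-56, +66) mm, is short.
- press_corner (a point): Point on the top plate straight above the short foot, at (-56, +66, +60) mm in the stirrer's frame, where to press. Without the wedge, 2 to 3 N here rocks the stirrer over by 0.06 to 0.1 rad until the short foot touches the bench.
- foot_edge (a point): Lowest point of the short foot's rim on the stirrer's front side, which the wedge's ramp meets: 9 mm in front of the foot's middle, 5 mm behind the stirrer's front face. Its height is the gap to be filled: 5 to 9 mm above the bench, different each time.
- wedge: Black rubber wedge, 80 mm long (x), 46 mm wide, 90 g, loose, in front of the short foot. Origin: middle of its underside; x points to the thin end, z up. Heel block at the back, 15 mm long, 20 mm high, flat upright rear face at x = -40 mm to push on. From the heel (x = -25 mm, 13.5 mm high) a plane ramp falls to the thin end (x = +40 mm, 2 mm high). It stays where it is left.
- ramp (a point): Middle of the thin end's upper edge, at (+40, 0, +2) mm on the wedge. x runs down the ramp, z stands square to the ramp (tilted 0.175 rad). Pushing the wedge along the bench takes about 0.5 N; once the ramp bears on the foot the push rises steeply, and over 10 N jacks up or shoves the stirrer.
- vial: Brown vial with white cap, 27 mm wide, 58 mm high, loose beside the work, to be left alone. Origin: centre of its underside.
- beaker: Clear beaker, 45 mm wide, 52 mm high, loose to the left of the stirrer, to be left alone. Origin: centre of its underside.
- fittings_carton: White carton, 50 x 75 x 28 mm, loose to the right of the stirrer, to be left alone. Origin: centre of its underside.
There are look-alikes about, which are no part of the job. Several things have the shape of the wedge; the one meant has the colours described above.

How it is judged (in metres and radians):
On the way, in this order (a step that is already met when the one before it is completed fails the run):
1. the wedge's ramp is snug under the short foot, the stirrer level (z of foot_edge in the frame of ramp between -0.002 and 0.002 m and x of foot_edge in the frame of ramp between -0.06 and -0.004 m and y of foot_edge in the frame of ramp between -0.021 and 0.021 m and angle between stirrer's own z axis and vertical below 0.02 rad), for 0.2 s.
2. the fingers press with more than 4 N on the corner above the short foot and the stirrer does not rock (contact force between the fingers and stirrer above 4 N and horizontal distance between the grasp point and press_corner below 0.045 m and angle between stirrer's own z axis and vertical below 0.02 rad and contact force between the fingers and wedge below 0.1 N), for 0.2 s.
At the end, for the whole second after the job is handed in: The wedge lies at rest on the bench, its ramp within 2 mm of the short foot's rim and the foot within 21 mm of its middle line; the stirrer stands level within 0.02 rad, and stayed so while its corner above that foot was pressed with over 4 N (all of step 1 and linear speed of each of stirrer, wedge below 0.01 m/s and height (world z) of wedge below 0.005 m); the robot touches nothing.
It fails at once if the wedge is lifted off the bench or tipped over (height (world z) of wedge above 0.012 m or angle between wedge's own z axis and vertical above 0.35 rad).
It fails at once if the stirrer is shoved more than 25 mm (distance of stirrer from where it was at the start of the episode above 0.025 m).
It fails at once if the short-footed corner is lifted or jacked up more than 5 mm (height (world z) of press_corner above 0.065 m).
It fails at once if the vial, beaker or carton is disturbed (distance of any of vial, beaker, fittings_carton from where it was at the start of the episode above 0.015 m or angle between any of vial, beaker, fittings_carton's own z axis and vertical above 0.4 rad).
It also fails if it takes over 48 s, if anything falls off the work surface, if the arm or the gripper's body presses on something with over 40 N, if the wrist force passes 120 N, or if a joint passes its speed limit or range.

## Working session

There is one attempt and no reset: what is moved stays moved. The work goes in short steps, each a Python script; the robot and the scene stay as the last script left them, time stands still between calls to the robot, and variables do not carry over. Pictures are saved under pics/ and viewed, and the job is handed in when it is done.

```bash
mkdir -p pics; ls; python3 - <<'E'
from station import *
import cv2, numpy as np
for n in ("top","side"):
    im=get_image(n); cv2.imwrite(f"pics/{n}0.png",im[:,:,::-1])
    c=get_calibration(n); print(n,c)
    for k in ("stirrer","wedge","vial","beaker","fittings_carton"):
        print(k,[( [round(float(v)) for v in d["extent"]],round(d["score"],2)) for d in spot_in(k,n)])
o=get_obs();print(o)
E
```

```text
pics
top {'fx': 504.31793763802335, 'fy': 504.31793763802335, 'cx': 276.65156905521525, 'cy': 210.47407132698757, 'R': array([[-0.01952043, -0.99977179, -0.00867844],
       [-0.98319527,  0.02077115, -0.18137152],
       [ 0.18151039,  0.00499215, -0.98337636]]), 't': array([ 121.18143715,  570.00334199, 1095.65544554])}
stirrer [([288, 187, 74, 69], 0.67)]
wedge [([342, 272, 21, 34], 0.93), ([360, 164, 36, 32], 0.71), ([251, 242, 20, 33], 0.63), ([198, 228, 42, 25], 0.59)]
vial [([302, 242, 13, 12], 0.51)]
beaker [([231, 186, 21, 26], 0.56)]
fittings_carton [([340, 229, 34, 23], 0.89)]
side {'fx': 471.09104917123426, 'fy': 471.09104917123426, 'cx': 271.89619841689347, 'cy': 202.9008882037988, 'R': array([[ 0.9695045 ,  0.24506796,  0.00164705],
       [ 0.15447724, -0.60587677, -0.78041663],
       [-0.1902572 ,  0.75687187, -0.62525768]]), 't': array([-564.7520922 ,   26.56697154,  948.42740763])}
stirrer [([309, 225, 100, 73], 0.61)]
wedge [([259, 200, 47, 27], 0.86), ([286, 170, 33, 28], 0.83), ([177, 266, 32, 23], 0.63)]
vial [([239, 231, 18, 32], 0.87)]
beaker [([323, 185, 20, 20], 0.86), ([259, 199, 46, 28], 0.2)]
fittings_carton [([323, 185, 18, 21], 0.68)]
{'t': 0.6, 'joint_pos': array([-7.74159699e+01,  1.24234864e+01,  9.24395349e+01,  1.07845753e-03,
        7.51308394e+01, -6.43038846e+00]), 'qvel': array([-0.063851  , -0.12006925, -0.01978046,  0.09244415,  0.08016288,
        0.0527295 ]), 'effort': array([ 4.45845599e-04, -3.96582985e+01, -3.04030430e+01, -1.57655345e-04,
        1.15500290e-03,  1.92011322e-05]), 'tcp_pos': array([ 203.6452541 , -590.93249592,  205.55674876]), 'ee_rot': array([-1.79999652e+02, -6.21750045e-03, -7.09858582e+01]), 'wrist_force': array([0.20063782, 0.1283528 , 0.68119121]), 'moment': array([0.03877539, 0.04320744, 0.04579532]), 'grip_width': 85.65081075162068}
```

```bash
python3 - <<'E'
import cv2
a=cv2.imread("pics/top0.png")[130:310,150:390]; cv2.imwrite("pics/top0c.png",cv2.resize(a,None,fx=3.3,fy=3.3,interpolation=cv2.INTER_CUBIC))
a=cv2.imread("pics/side0.png")[140:320,150:390]; cv2.imwrite("pics/side0c.png",cv2.resize(a,None,fx=3.3,fy=3.3,interpolation=cv2.INTER_CUBIC))
E
```

```text
(no output)
```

View pics/top0c.png

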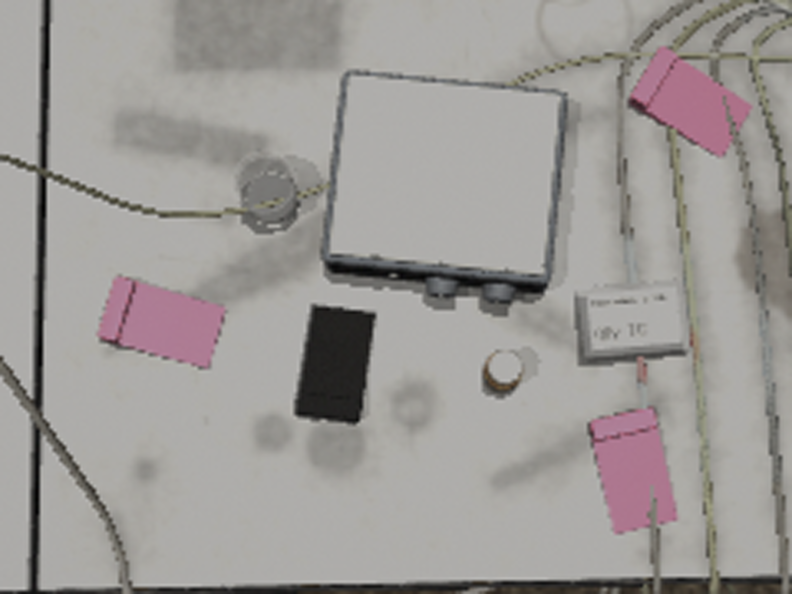

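View pics/side0c.png

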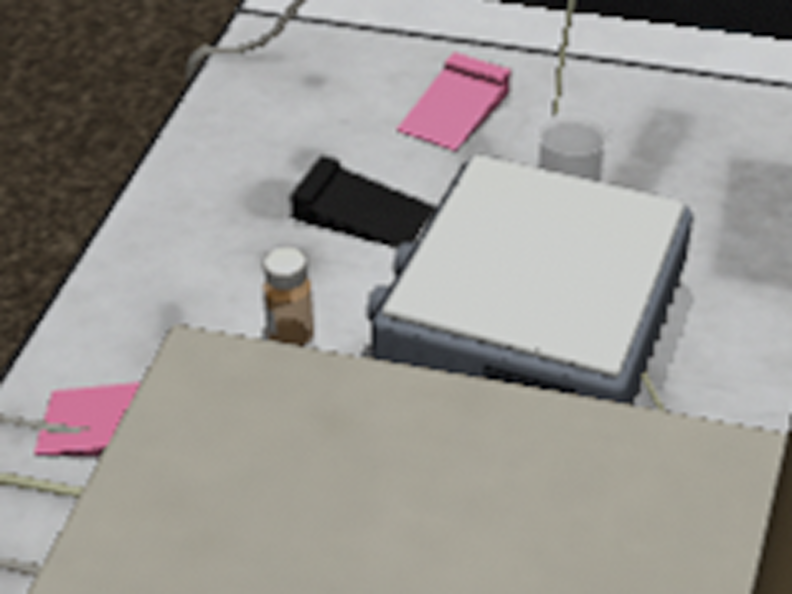

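```bash
cat > h.py <<'E'
import numpy as np, cv2
from scipy.optimize import minimize
def proj(c,X):
    X=np.atleast_2d(X); p=X@c["R"].T+c["t"]; return np.c_[c["fx"]*p[:,0]/p[:,2]+c["cx"], c["fy"]*p[:,1]/p[:,2]+c["cy"]]
def unproj(c,u,v,z):
    d=c["R"].T@np.array([(u-c["cx"])/c["fx"],(v-c["cy"])/c["fy"],1]); o=-c["R"].T@c["t"]
    return o+d*(z-o[2])/d[2]
def T(x,y,a,P):
    a=np.deg2rad(a); P=np.atleast_2d(np.array(P,float)); R=np.array([[np.cos(a),-np.sin(a),0],[np.sin(a),np.cos(a),0],[0,0,1]])
    return P@R.T+[x,y,0]
ST=[(sx*70,sy*80,z) for sx in(-1,1) for sy in (-1,1) for z in (12,60)]
WE=[(x,s*23,z) for s in(-1,1) for x,z in((-40,0),(-40,20),(-25,20),(-25,13.5),(40,2),(40,0))]
def blackmask(im):
    return ((im.max(2)<60)).astype(np.uint8)
def hullmask(c,P,S=4):
    q=proj(c,P); h=cv2.convexHull(q.astype(np.float32))
    m=np.zeros((420*S,560*S),np.uint8); cv2.fillConvexPoly(m,np.round(((h+.5)*S-.5)*16).astype(int),1,shift=4); 
    return cv2.resize(m.astype(np.float32),(560,420),interpolation=cv2.INTER_AREA)
def fit(c,mask,model,x0):
    f=lambda p: np.abs(hullmask(c,T(*p,model))-mask).sum()/mask.sum()
    r=minimize(f,x0,method="Nelder-Mead",options=dict(initial_simplex=np.array(x0)+np.array([[0,0,0],[12,0,0],[0,12,0],[0,0,8]]),xatol=.05,fatol=1e-4))
    return r.x,r.fun
E
python3 - <<'E'
from station import *
from h import *
ci=get_calibration("top")
im=get_image("top"); cv2.imwrite("pics/t1.png",im[:,:,::-1])
m=blackmask(im); n,l,s,cen=cv2.connectedComponentsWithStats(m)
k=l[242,251]; print(k,s[k]); wm=(l==k).astype(np.float32)
g=unproj(ci,251,242,8); print(g)
print("wedge",fit(ci,wm,WE,[g[0],g[1],-5]))
r=regions_of("stirrer","top")[0]; print(r["score"],r["extent"],r["region"].sum())
cv2.imwrite("pics/reg.png",cv2.addWeighted(im,.6,np.repeat((r["region"]*255).astype(np.uint8)[:,:,None],3,2),.4,0))
q=unproj(ci,288,184,60); print(q)
print("st",fit(ci,r["region"].astype(np.float32),ST,[q[0],q[1],-5]))
for u,v in ((345,72),(567,93),(550,280),(326,265)):
    print(unproj(ci,150+u/3.3,130+v/3.3,60))
cs=get_calibration("side"); im=get_image("side");cv2.imwrite("pics/s1.png",im[:,:,::-1])
r=regions_of("stirrer","side")[0]; print(r["score"],r["extent"])
print("st side",fit(cs,r["region"].astype(np.float32),ST,[q[0],q[1],-5]))
for nm,w in (("vial",40),("beaker",52),("fittings_carton",28)):
  pass
for k,(u,v),z in (("vial",(302,242),58),("beaker",(231,186),26),("carton",(340,229),28)): print(k,unproj(ci,u,v,z))
E
```

```text
189 [240 223  24  35 634]
[506.82368416 171.30949222   8.        ]
wedge (array([512.76695629, 170.3753383 ,  -6.66300497]), np.float64(0.09286277741193771))
0.71 [284.4, 189.6, 72.9, 73.0] 4362
[631.91388171  82.42672068  60.        ]
st (array([634.10300647,  90.46243374,  -7.37233597]), np.float64(0.04410247504711151))
[709.98371663 157.96129735  60.        ]
[691.30426727   3.0852133   60.        ]
[559.04662084  19.44007985  60.        ]
[572.71737468 172.58684937  60.        ]
0.83 [310.8, 225.9, 98.6, 75.5]
st side (array([637.75006301, 106.32395064,  -7.90515941]), np.float64(0.196524515748024))
vial [498.38669149  54.19731511  58.        ]
beaker [638.10069501 215.99690131  26.        ]
carton [530.32972508 -35.65996462  28.        ]
```

View pics/reg.png

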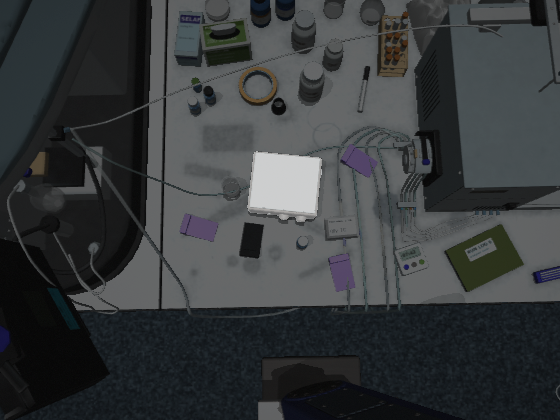

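View pics/s1.png

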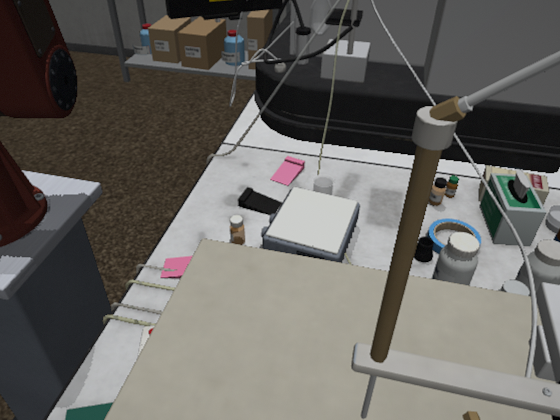

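```bash
python3 - <<'E'
from station import *
import station
from h import *
print([n for n in dir(station) if not n.startswith('_')])
try: print(grasp_offset)
except Exception as e: print(e)
ci=get_calibration("top")
for z in (0,300): print(unproj(ci,418,212,z),unproj(ci,360,310,z))
a=np.deg2rad(-6.5); 
S=np.array([512.8,170.4])-66*np.array([np.cos(a),np.sin(a)])
A=[95,-430,230]
B=[S[0],S[1],120]
ja=solve_ik(A,[180,0,-71]); print("A",ja)
for y in (83.5,-96.5): print(y,solve_ik(B,[180,0,y]))
print(get_obs()["t"])
E
```

```text
['Unreachable', 'get_calibration', 'get_image', 'get_obs', 'goto', 'grasp_offset', 'grip', 'move_j', 'move_l', 'regions_of', 'sign_off', 'solve_ik', 'spot_in', 'wait']
18.700000000000003
[ 571.28689489 -225.8553796     0.        ] [345.68202302 -76.96886028   0.        ]
[ 518.6494704  -142.16641066  300.        ] [350.3107406 -31.0723224 300.       ]
A [-8.66881470e+01 -1.23609017e+01  1.14581885e+02 -2.54444375e-14
  7.77790163e+01 -1.56881470e+01]
83.5 [ 1.33260964e+01  1.47056157e-01  1.15724147e+02 -2.54444375e-14
  6.41287966e+01 -7.01739036e+01]
-96.5 [ 13.32609637   0.14705616 115.72414725   0.          64.12879659
 109.82609637]
0.8
```

```bash
python3 - <<'E'
from station import *
from h import *
a=np.deg2rad(-6.5); 
S=np.array([512.8,170.4])-66*np.array([np.cos(a),np.sin(a)])
goto([95,-430,230],[180,0,-71])
goto([S[0],S[1],100],[180,0,83.5])
grip(0,20)
o=get_obs(); print(o["t"],o["tcp_pos"],o["wrist_force"],o["grip_width"])
move_l([S[0],S[1],6],speed=100)
wait(.2)
o=get_obs(); print(o["t"],o["tcp_pos"],o["wrist_force"],o["grip_width"])
for _ in range(4):
    wait(.05); print(get_obs()["wrist_force"])
for n in ("top","side"):
    im=get_image(n); cv2.imwrite(f"pics/{n}2.png",cv2.resize(im[130:310,150:390,::-1],None,fx=3.3,fy=3.3,interpolation=cv2.INTER_CUBIC))
E
```

```text
4.9 [447.21076606 177.9037451  100.00438741] [-0.14917969  0.39453167 -0.35882944] 0.052294418421366076
6.1917 [447.94498064 178.04489936   6.73726654] [0.75386437 0.18324275 1.0024463 ] 0.3277692396199092
[ 0.28811538 -0.03292322 -0.67842591]
[ 0.56202664  0.95640297 -0.30539728]
[-0.96258633 -0.89502934 -0.07777785]
[-0.66486641  0.44401802  0.73203686]
```

View pics/top2.png

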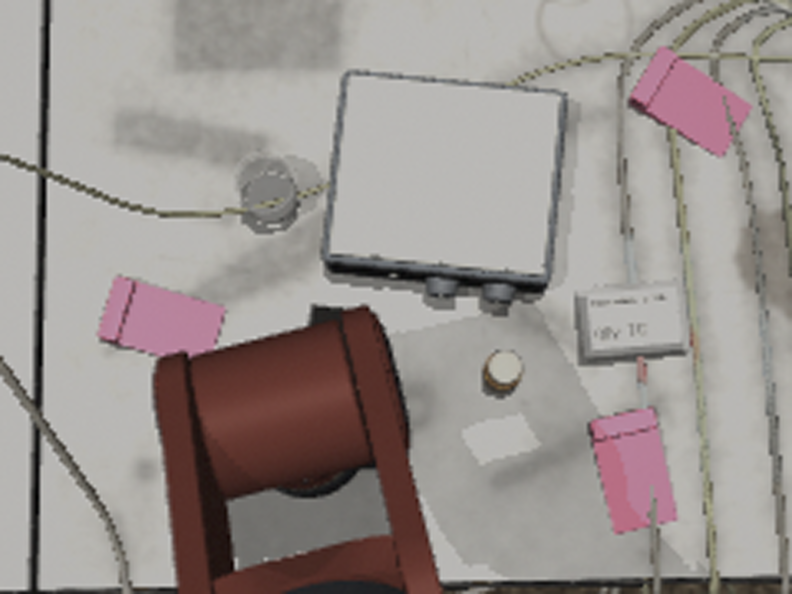

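View pics/side2.png

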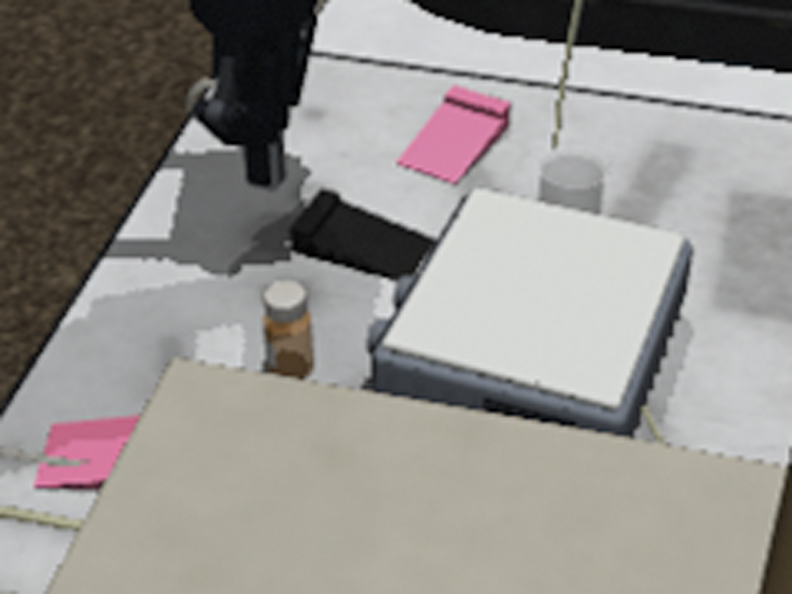

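```bash
cat >> h.py <<'E'
A0=np.deg2rad(-6.5); D=np.array([np.cos(A0),np.sin(A0)])
S0=np.array([512.8,170.4])-66*D
E
python3 - <<'E'
from station import *
from h import *
f=np.array([get_obs()["wrist_force"] for _ in range(8)]); print(f.round(1)); 
o=get_obs(); print(o["t"])
def pushto(s,v):
    p=S0+s*D; move_l([p[0],p[1],6],speed=v)
def F(n=6):
    r=[]
    for _ in range(n): wait(.015); r.append(get_obs()["wrist_force"])
    return np.mean(r,0)
base=F(12); np.save("base.npy",base); print("base",base)
pushto(30,50)
for s in (36,42,47):
    pushto(s,30); f=F(); o=get_obs(); print(s,round(o["t"],2),((o["tcp_pos"][:2]-S0)@D).round(1),((f-base)[:2]@D).round(2),(f-base).round(2))
for n in ("side","top"):
    im=get_image(n); cv2.imwrite(f"pics/{n}3.png",cv2.resize(im[130:310,150:390,::-1],None,fx=3.3,fy=3.3,interpolation=cv2.INTER_CUBIC))
E
```

```text
[[ 0.2  0.7 -0.4]
 [ 0.2  0.7 -0.4]
 [ 0.2  0.7 -0.4]
 [ 0.2  0.7 -0.4]
 [ 0.2  0.7 -0.4]
 [ 0.2  0.7 -0.4]
 [ 0.2  0.7 -0.4]
 [ 0.2  0.7 -0.4]]
6.4917
base [ 0.01662675  0.05363364 -0.02017679]
36 7.89 35.9 -0.01 [-0.04 -0.25 -0.27]
42 8.34 42.0 0.08 [ 0.06 -0.19  0.17]
47 8.76 47.0 -0.16 [-0.17 -0.13  0.08]
```

View pics/side3.png

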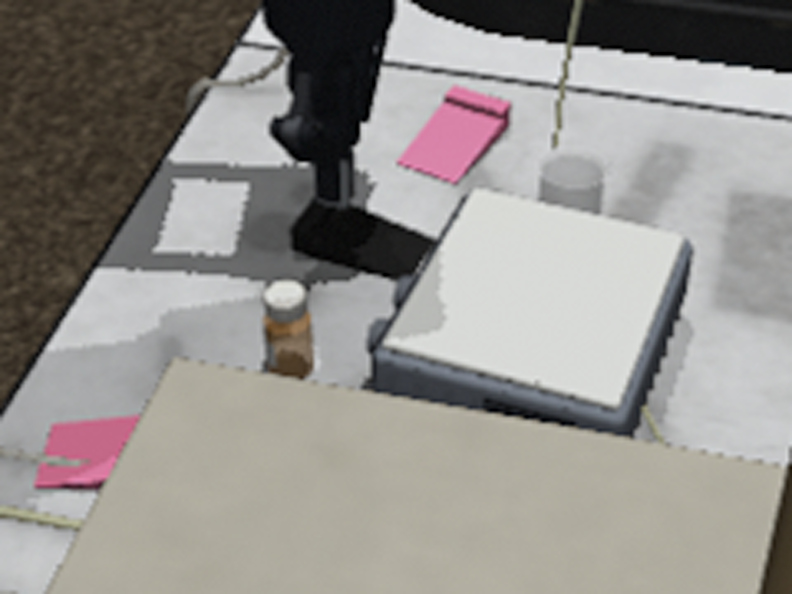

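View pics/top3.png

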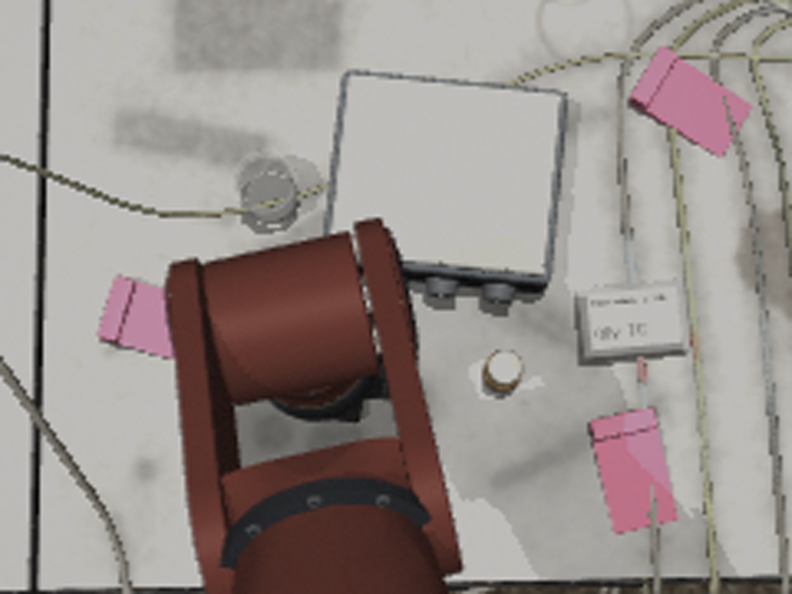

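```bash
python3 - <<'E'
from station import *
from h import *
cs=get_calibration("side"); ci=get_calibration("top")
o=get_obs(); print(o["t"],o["tcp_pos"],o["ee_rot"])
k=lambda c,P:((proj(c,P)-[150,130])*3.3).round()
print(k(cs,o["tcp_pos"]))
W=T(512.8,170.4,-6.6,[(-40,23,0),(-40,-23,0),(-40,-23,20),(-40,23,20),(40,-23,2)])
print(k(cs,W)); print(k(ci,W))
im=get_image("side")
cv2.imwrite("pics/s4.png",cv2.resize(im[170:230,220:300,::-1],None,fx=10,fy=10,interpolation=cv2.INTER_CUBIC))
E
```

```text
8.8583 [493.78069928 172.54383189   5.92931978] [-1.79986961e+02  2.80822315e-03  8.35013157e+01]
[[333. 231.]]
[[317. 210.]
 [288. 252.]
 [287. 227.]
 [316. 185.]
 [408. 279.]]
[[297. 415.]
 [361. 421.]
 [360. 419.]
 [295. 413.]
 [373. 310.]]
```

View pics/s4.png

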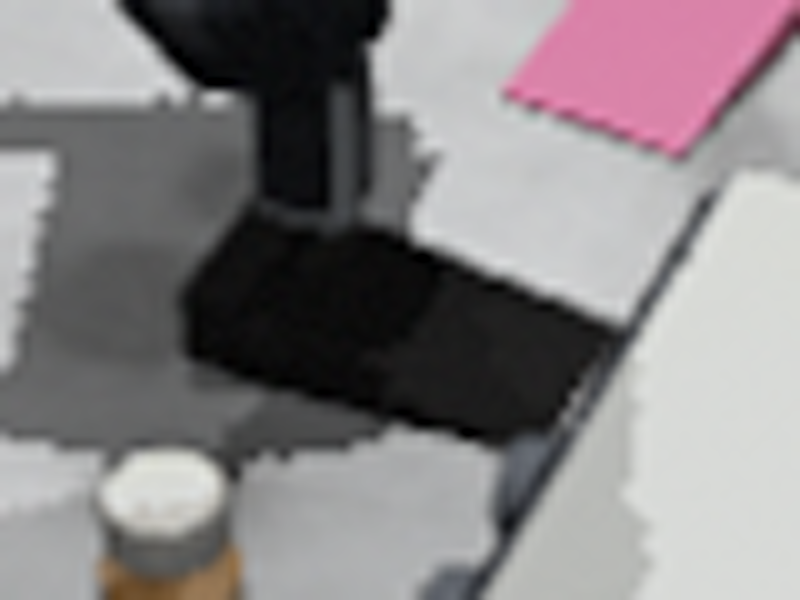

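```bash
python3 - <<'E'
from station import *
from h import *
cs=get_calibration("side")
k=lambda c,P:((proj(c,P)-[150,130])*3.3).round()
for z in (0,6.5,16,26): print(z,k(cs,[447.9,178,z]),k(cs,[493.8,172.5,z]))
o=get_obs(); print(o["t"],o["grip_width"],o["joint_pos"])
im=cv2.imread("pics/side2.png"); cv2.imwrite("pics/s2z.png",cv2.resize(im[100:300,180:440],None,fx=3,fy=3,interpolation=cv2.INTER_CUBIC))
E
```

```text
0 [[267. 222.]] [[333. 238.]]
6.5 [[266. 214.]] [[333. 230.]]
16 [[266. 202.]] [[333. 218.]]
26 [[265. 189.]] [[332. 205.]]
8.9083 -0.107309546751031 [ 1.15702731e+01  1.54607368e+01  1.13180536e+02  8.50718817e-04
  5.13710655e+01 -7.19341248e+01]
```

View pics/s2z.png

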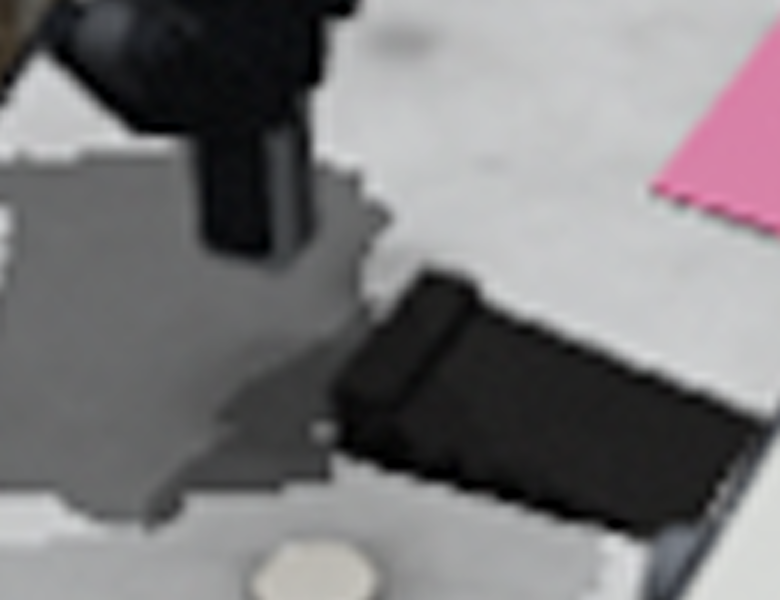

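The side picture shows the wedge has not moved (heel corner still at crop 292,248). The fingertips end about 20 mm higher than the reported TCP (crop row 205, expected 230), so they passed over the heel. I'll back off and feel for the bench.

```bash
python3 - <<'E'
from station import *
from h import *
p=S0+(47*D); move_l([p[0],p[1],14],speed=80)
move_l([S0[0],S0[1],14],speed=120)
def F(n=5):
    r=[]
    for _ in range(n): wait(.015); r.append(get_obs()["wrist_force"])
    return np.mean(r,0)
b=F(8); z=4
move_l([S0[0],S0[1],4],speed=60)
while z>-26:
    f=F(4)-b
    o=get_obs(); print(z,round(o["tcp_pos"][2],2),f.round(1),round(o["t"],1))
    if f[2]>2.0: break
    z-=2; move_l([S0[0],S0[1],z],speed=30)
im=get_image("side"); cv2.imwrite("pics/s5.png",cv2.resize(im[150:240,190:310,::-1],None,fx=6,fy=6,interpolation=cv2.INTER_CUBIC))
E
```

```text
4 3.54 [-0.3 -0.1  0.1] 10.2
2 2.05 [0.1 0.2 0.1] 10.5
0 -0.02 [-0.5  0.1 -0. ] 10.8
-2 -2.08 [-0.1  0.3  0.1] 11.2
-4 -4.09 [-0.3  0.1  0.1] 11.5
-6 -6.09 [-0.4 -0.3 -0.2] 11.8
-8 -8.08 [-0.2 -0.1 -0.2] 12.1
-10 -10.09 [-0.   0.3 -0.1] 12.4
-12 -12.07 [-0.6  0.2 -0.4] 12.8
-14 -14.08 [-0.4  0.1 -0.2] 13.1
-16 -16.08 [-0.3  0.3  0.1] 13.4
-18 -18.08 [-0.5 -0.   0.5] 13.7
-20 -20.09 [-0.1  0.1 -0. ] 14.0
-22 -22.08 [-0.1  0.3 -0.3] 14.3
-24 -24.08 [-0.   0.3  0.2] 14.7
```

View pics/s5.png

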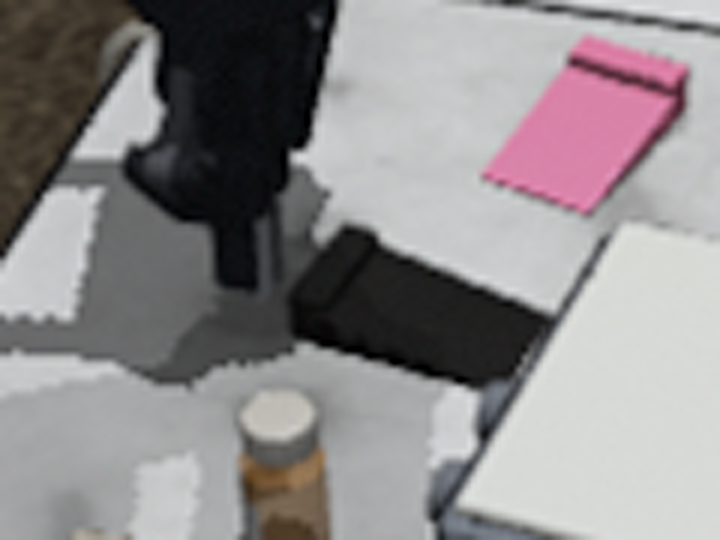

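```bash
python3 - <<'E'
from station import *
from h import *
def F(n=4):
    r=[]
    for _ in range(n): wait(.012); r.append(get_obs()["wrist_force"])
    return np.mean(r,0)
b=np.load("base.npy"); z=-26
for z in (-26,-27,-28,-29,-30,-31,-32):
    move_l([S0[0],S0[1],z],speed=30)
    f=F()-b
    o=get_obs(); print(z,round(o["tcp_pos"][2],2),f.round(1),round(o["t"],1))
    if f[2]>1.5: break
E
```

```text
-26 -25.72 [ 0.4 -0.3  2.7] 15.2
```

```bash
cat >> h.py <<'E'
def pt(s,tip=6): 
    p=S0+s*D; return [p[0],p[1],tip-25.6]
E
python3 - <<'E'
from station import *
from h import *
def F(n=5):
    r=[]
    for _ in range(n): wait(.012); r.append(get_obs()["wrist_force"])
    return np.mean(r,0)
move_l(pt(0),speed=60)
b=F(10); np.save("base.npy",b)
move_l(pt(8),speed=50)
for s in (14,20,26,32,38):
    move_l(pt(s),speed=40); f=F()-b; o=get_obs()
    print(s,((o["tcp_pos"][:2]-S0)@D).round(1),"along",(f[:2]@D).round(2),f.round(1),round(o["t"],2))
    if f[:2]@D<-2: break
im=get_image("side"); cv2.imwrite("pics/s6.png",cv2.resize(im[150:240,190:310,::-1],None,fx=6,fy=6,interpolation=cv2.INTER_CUBIC))
E
```

```text
14 14.2 along 0.07 [ 0.1  0.6 -0.6] 16.23
20 20.3 along 0.15 [ 0.1 -0.  -0.1] 16.57
26 26.4 along 0.31 [ 0.3 -0.1 -0.1] 16.91
32 32.4 along -0.04 [ 0.   0.8 -0.2] 17.25
38 38.4 along -0.09 [-0.1  0.1 -0.1] 17.59
```

View pics/s6.png

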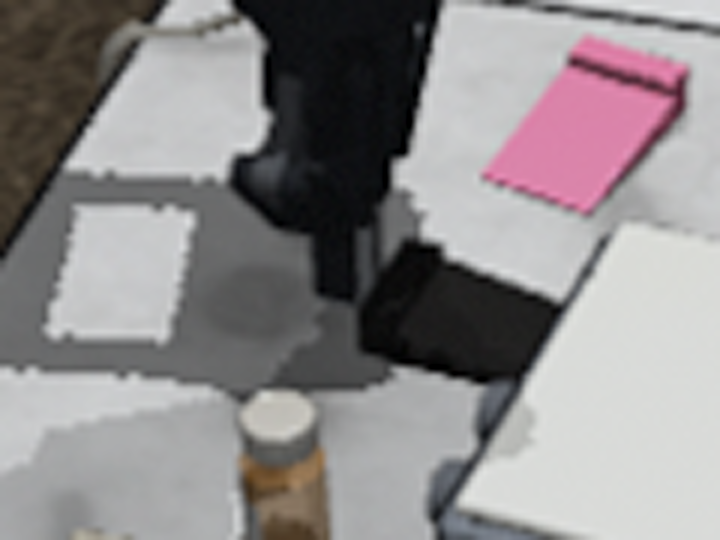

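```bash
python3 - <<'E'
from station import *
from h import *
def F(n=5):
    r=[]
    for _ in range(n): wait(.01); r.append(get_obs()["wrist_force"])
    return np.mean(r,0)
b=np.load("base.npy"); s=38
move_l(pt(46),speed=40); s=46
while s<84 and get_obs()["t"]<32:
    f=F()-b; o=get_obs(); a=f[:2]@D
    print(s,((o["tcp_pos"][:2]-S0)@D).round(1),"along",a.round(2),f.round(1),round(o["t"],2))
    if a<-2.2: break
    s+=1; move_l(pt(s),speed=20)
f=F(10)-b; o=get_obs(); print("hold",((o["tcp_pos"][:2]-S0)@D).round(1),f.round(2),(f[:2]@D).round(2),o["t"])
im=get_image("side"); cv2.imwrite("pics/s7.png",cv2.resize(im[150:240,210:330,::-1],None,fx=6,fy=6,interpolation=cv2.INTER_CUBIC))
E
```

```text
46 46.4 along 0.2 [ 0.3  0.5 -0.1] 18.03
47 47.0 along 0.05 [0.1 0.5 0. ] 18.32
48 47.9 along 0.09 [ 0.1  0.4 -0.1] 18.62
49 49.0 along 0.03 [ 0.   0.2 -0.2] 18.91
50 50.2 along 0.01 [ 0.   0.  -0.3] 19.2
51 51.2 along 0.02 [0.1 0.3 0. ] 19.49
52 52.2 along 0.48 [0.5 0.4 0.1] 19.78
53 53.2 along -0.08 [-0.1  0.1 -0. ] 20.07
54 54.2 along -0.51 [-0.5  0.6 -0.2] 20.37
55 55.1 along 0.38 [ 0.4  0.2 -0.1] 20.66
56 56.1 along 0.22 [ 0.3  0.5 -0.7] 20.95
57 57.2 along 0.44 [ 0.5  0.3 -0.2] 21.24
58 58.2 along 0.04 [ 0.1  0.4 -0.3] 21.53
59 59.2 along -0.18 [-0.2  0.2 -0.1] 21.82
60 60.1 along -0.23 [-0.2  0.3 -0.1] 22.12
61 61.2 along -0.23 [-0.2  0.6  0. ] 22.41
62 62.2 along 0.12 [ 0.2  0.4 -0.4] 22.7
63 63.2 along -0.29 [-0.3  0.2 -0.5] 22.99
64 64.2 along -0.14 [-0.1  0.5 -0.5] 23.28
65 65.2 along -0.1 [-0.1  0.1 -0.4] 23.57
66 66.2 along 0.42 [0.5 0.3 0.1] 23.87
67 67.2 along 0.23 [ 0.2 -0.  -0.6] 24.16
68 68.2 along 0.29 [0.3 0.1 0.1] 24.45
69 69.1 along -0.62 [-0.6  0.5 -0.1] 24.74
70 69.7 along -1.16 [-1.1  0.5  0.9] 25.03
71 70.1 along -4.33 [-4.2  1.1  3.3] 25.32
hold 70.1 [-4.38  0.9   3.31] -4.46 25.4083
```

View pics/s7.png

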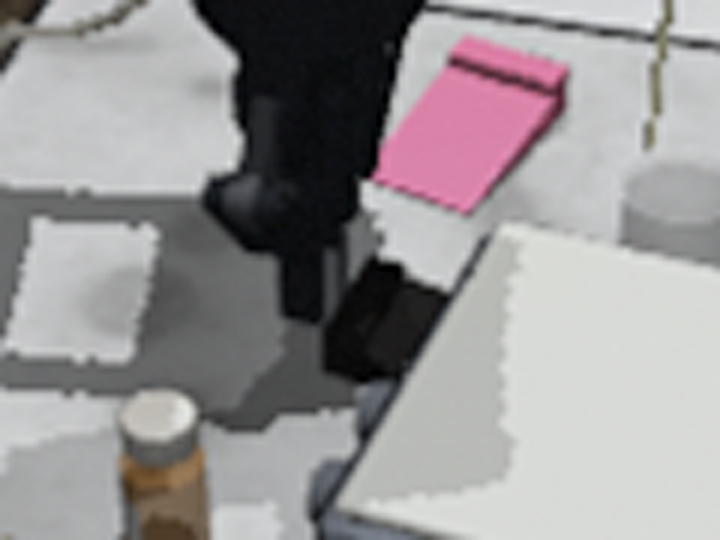

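```bash
python3 - <<'E'
from station import *
from h import *
def F(n=5):
    r=[]
    for _ in range(n): wait(.01); r.append(get_obs()["wrist_force"])
    return np.mean(r,0)
move_l(pt(60),speed=60)
move_l(pt(58,85),speed=150)
P=[585,160.5]
move_l([*P,85-25.6],speed=120)
wait(.15); b=F(8); np.save("baseP.npy",b)
z=65-25.6
move_l([*P,z],speed=60)
rec=[]
while z+25.6>54:
    f=F(4)-b; o=get_obs(); print(round(z+25.6,1),round(o["tcp_pos"][2]+25.6,2),f.round(1),round(o["t"],2))
    if f[2]>5.8: break
    z-=(1 if f[2]<1.5 else .6); move_l([*P,z],speed=20)
for _ in range(3):
    f=F(8)-b; o=get_obs(); print("hold",round(o["tcp_pos"][2]+25.6,2),f.round(1),round(o["t"],2))
im=get_image("side"); cv2.imwrite("pics/s8.png",cv2.resize(im[150:250,210:350,::-1],None,fx=5.5,fy=5.5,interpolation=cv2.INTER_CUBIC))
E
```

```text
65.0 64.46 [-0.1 -0.8  0.4] 28.02
64.0 64.3 [-0.  -0.4  0.4] 28.31
63.0 62.99 [ 0.6 -0.2 -0. ] 28.59
62.0 61.91 [-0.1 -0.8 -0.4] 28.88
61.0 60.88 [-0.6 -0.2  0.2] 29.16
60.0 59.95 [-0.7 -0.2 -0.4] 29.44
59.0 59.84 [-2.7 -0.7  5.9] 29.73
hold 59.84 [-2.3 -0.3  5.6] 29.79
hold 59.84 [-3.  -0.5  5.1] 29.86
hold 59.82 [-2.8 -0.5  5.9] 29.93
```

View pics/s8.png

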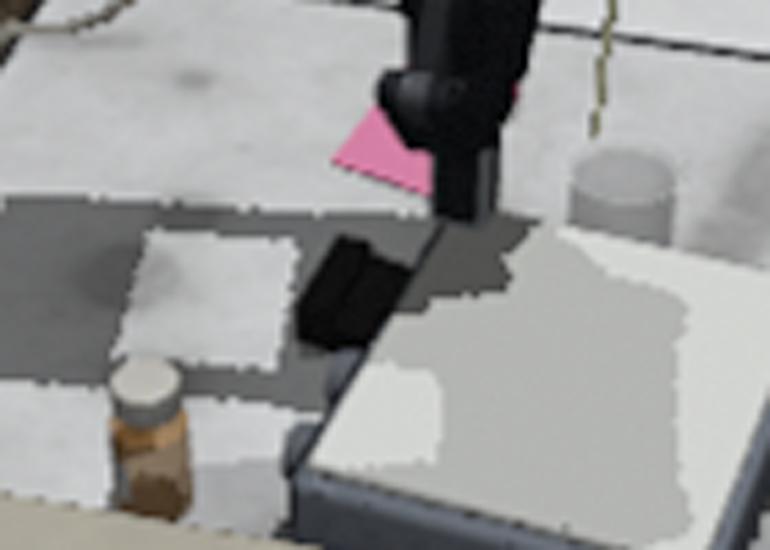

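```bash
python3 - <<'E'
from station import *
from h import *
b=np.load("baseP.npy"); P=[585,160.5]
move_l([*P,58.8-25.6],speed=20)
r=[]
for _ in range(20): wait(.02); r.append(get_obs()["wrist_force"]-b)
r=np.array(r); o=get_obs(); print("z",o["tcp_pos"][2]+25.6,"Fz mean/min",r[:,2].mean(),r[:,2].min(),o["t"])
move_l([*P,70],speed=120)
goto([420,60,220],[180,0,83.5])
goto([280,-330,230],[180,0,0])
o=get_obs(); print(o["t"])
im=get_image("top"); cv2.imwrite("pics/t9.png",cv2.resize(im[130:310,150:390,::-1],None,fx=3.3,fy=3.3,interpolation=cv2.INTER_CUBIC))
ci=get_calibration("top")
r=regions_of("stirrer","top"); 
if r: print("st",r[0]["score"],fit(ci,r[0]["region"].astype(np.float32),ST,[634,90,-7]))
im=get_image("side"); cv2.imwrite("pics/s9.png",cv2.resize(im[150:250,210:350,::-1],None,fx=5.5,fy=5.5,interpolation=cv2.INTER_CUBIC))
E
```

```text
z 59.80731061041146 Fz mean/min 6.498096441044417 5.430445657448499 30.5583
33.5167
st 0.71 (array([633.79002701,  90.77529341,  -7.50981897]), np.float64(0.04995659738779068))
```

View pics/t9.png

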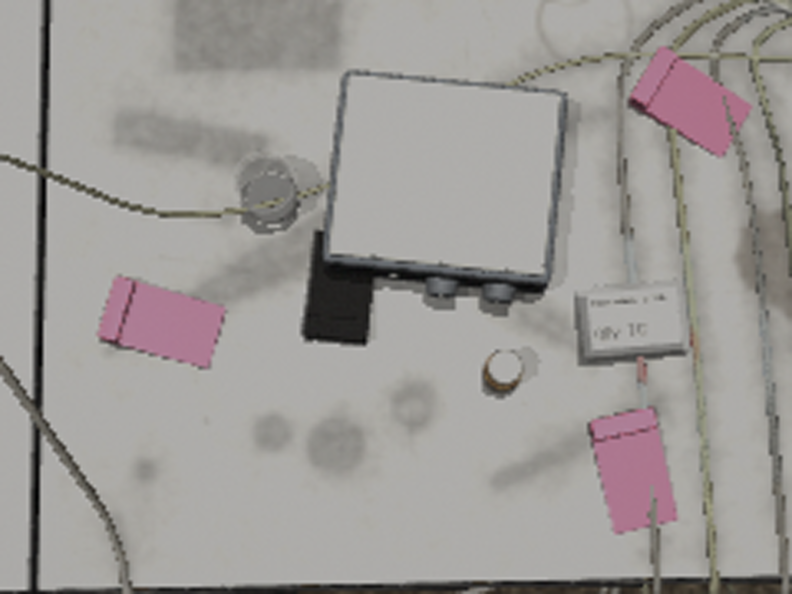

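View pics/s9.png

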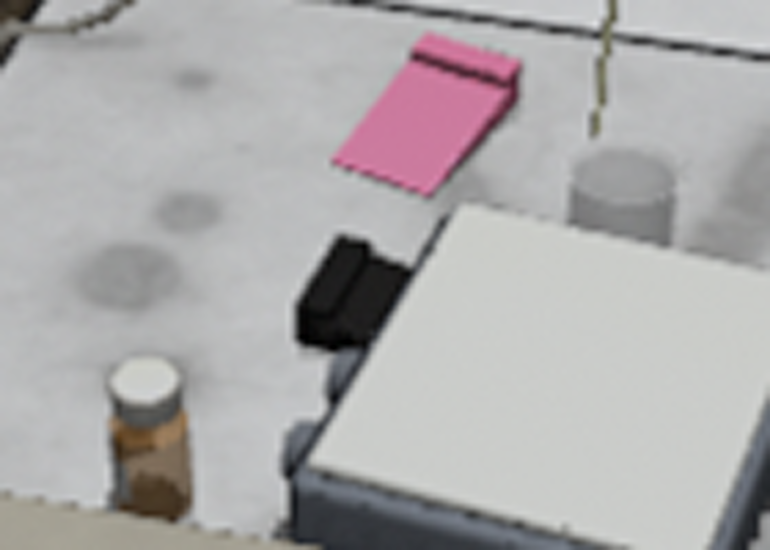

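```bash
python3 - <<'E'
from h import *
from station import *
ci=get_calibration("top")
u=lambda a,b,z:unproj(ci,150+a/3.3,130+b/3.3,z)[:2]
L=u(303,338,10);R=u(367,345,10);N=u(317,232,1)
print(L,R,N)
m=(L+R)/2; fe=T(633.5,89,-6.2,[(-65,66,5)])[0,:2]
d=N-L; d/=np.linalg.norm(d); n=np.array([-d[1],d[0]])
print("len",np.linalg.norm(N-L),"ang",np.degrees(np.arctan2(d[1],d[0])),"foot from rear:",(fe-m)@d,"lateral",(fe-m)@n, "ramp h there",2+(80-(fe-m)@d)*11.5/65)
E
```

```text
[529.6024196  192.50452841] [523.64579952 147.08062992] [608.15435845 182.49477539]
len 79.18713438439744 ang -7.261975341028536 foot from rear: 50.01920948563319 lateral -1.8507597718203783 ramp h there 7.304293706387974
```

```bash
python3 - <<'E'
from station import *
print(get_obs()["t"]); sign_off()
E
```

```text
33.6667
the job is handed in; nothing more can be done
```

I pushed the black wedge thin end first under the front left foot until the push force rose steeply to about 4.4 N. I then pressed the corner above that foot with 5.5 to 6.5 N for over half a second. I handed the job in at 33.7 s; no verdict was reported.

**Last checks**
- **Rocking:** the fingertips stayed at 59.8 mm during the press, so the corner did not sag.
- **Foot on the ramp:** the last top picture puts the foot's rim about 50 mm from the wedge's rear face and 2 mm off its middle line. The ramp is about 7.3 mm high there, within the stated 5 to 9 mm gap.
- **Stirrer:** the picture fit shows it moved less than 1 mm. I did not measure its tilt directly.
- **Other things:** the vial, beaker and carton look unmoved in the last top picture.
- **Robot:** the arm is clear of everything.

**What disagreed**
- **Fingertip height:** the shut fingertips end about 25.6 mm short of the reported TCP. My first push therefore passed over the heel and touched nothing. I found the offset by touching the bench lightly and used it for the rest.
- **Upward force:** the final push also showed about 3.3 N upward on the tool. I took this as friction on the heel, but did not confirm it.

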